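Restack the bulb crate and load its cups

ROBOT

A 6-joint arm with a two-finger parallel gripper is mounted at the origin on the work surface. World frame = base frame: x ahead of the robot, y to its left, z up, the work surface at z = 0. Lengths are in m, angles in degrees, forces in N, time in s.
With the tool pointing down it reaches from about 0.425 to 0.925 m from the base axis. Payload 12.5 kg.
Tool frame: the origin (TCP) lies at the very end of the fingers, on their centre line; the grasp point (between the pads) lies 19 mm behind it; z points along the fingers, y is the direction in which the jaws open and shut (so a half turn about z gives the same grasp; the last joint's range is limited). The gripper opens to 85 mm and grips with 20 to 120 N. Pads are 22 mm wide; open, the fingers measure 114 mm over their backs; the gripper's body (76 mm by 85 mm) begins 54 mm behind the grasp point. The pads swing forward as they close: fully open they stand 13 mm farther back than shut.
Start: joints at [-6.05, 28.126, 89.318, -0, 62.55, -6.05], TCP at [0.625, 0, 0.231] pointing down, gripper open.
Joint ranges: [-177.58, 177.58], [-47.91, 125.51], [2.72, 160], [-65.01, 245.01], [3.68, 167.84], [-153.87, 153.87]. Speed limits (degrees/s): [127.2, 127.2, 159.86, 180, 180, 180].

INTERFACE

Orientations are given as a 3x3 rotation matrix whose columns are the frame's x, y, z axes.
In Python, from bench import readout, snapshot, order gives the robot as it stands.
- The arm moves only by the shell command python3 -m inch 'ROWS' [FORCE]. ROWS is JSON, one flat list of numbers, 7 for each row, row after row: the finger opening in cm, from 0 to 8.54, then the shift along the tool's x, y, z in cm, then the turn, a rotation vector about the tool's x, y, z in units of 6 degrees (1.0 is 6 degrees). A call has 1 to 10 rows; each row shifts and turns the commanded pose from where the row before left it, along the tool's axes as they then stand; what a row does not reach is not made up. A row lasts 1/10 s, in which the tool goes at most 50 mm and 8.59 degrees, less where a joint would pass 70% of its speed; a pose out of reach is approached as far as the arm can. A call is refused whole if a number of a shift passes 5 or a number of a turn 1, either way. A call with a gripper value outside its range is refused whole. The fingers move at their own pace and stop on an object; FORCE is the grip in N (left out, the last holds). Time passes only in rows, so rows that do not move let the fingers close. It gives the time, the measured TCP pose, the force and the opening at its end, in the units of the state.
- readout.state(): the state, without advancing time (a new reading comes with each control period).
- snapshot(name): name is "scene" or "side" or "wrist"; returns a dict with "image" (420x560x3 uint8, red, green, blue), "range_z" (420x560 float32, m along the optical axis (not along the pixel's ray), 0 where there is no reading), "fx", "fy", "cx", "cy" (pixels), "k1" (the pictures are not rectified: a ray, as slopes to the right and down, at radius r is drawn at 1 + k1 r^2 times it, then the intrinsics apply), "cam_to_world" (4x4, takes a point from camera to world coordinates). Camera axes: x right, y down, z forward; pixel columns grow to the right and rows downward; lengths in m; the calibration is good to about 2 mm. A picture is of the moment at which its call begins.
- order.hand_in(): hands the job in, once; it reports no verdict.
The state is a dict: "time_s": time; "q": joint angles; "dq": joint speeds; "tau": joint torques, N m; "tool_pos": TCP position; "orientation": TCP orientation; "wrist_force": force on the tool from outside, world axes, zero at the start; "moment": the same for the moment, N m; "gripper_width": finger opening in m.
Only numpy, scipy, OpenCV 4.12 (cv2) and the standard library are available. Lean on these libraries where they do the work, as an engineer would, in place of code of your own. Each camera call takes 0.05 s, during which the arm holds its last target. There are 200 camera calls.

TASK

Take the torch off the open crate and lay it flat on the cork mat, then stack the crate with the carrying bar on the open crate so that its tapered foot drops fully home in the mouth. Then stand the two reflector bulbs face down in its cups, the large one in the wide cup and the small one in the narrow cup, fully seated and upright, and let go of everything. Lower things into place rather than dropping them, do not tip a bulb over, and leave the other things on the shelf where they are.

Things in the scene. Friction and masses are not known exactly. Their poses are not given: they have to be found in the camera images.
- torch_mid (a point): Red torch, 195 mm long in all. This point is the middle of its squarish barrel (34 x 34 mm section, 150 mm long, 17 mm above its underside); x runs along the barrel to the round head (38 mm dia, 45 mm long, from 75 to 120 mm along +x). It starts lying across the open crate, resting on the two long rims; 180 g.
- mat_top (a point): Fixed flat cork mat, 200 mm along its x, 220 mm along its y, 4 mm thick; the point is the centre of its top face.
- lower_mouth (a point): Open grey crate, fixed to the shelf, 232 mm long (x) x 132 mm wide (y) x 85 mm high, hollow. The point is the centre of its mouth, level with the rim top. Rims are 8 mm wide; inside them the mouth (216 x 116 mm at the top) narrows by 10.4 mm a side over a depth of 18 mm, so it guides in the foot of the other crate. At least 60 mm of free depth under the torch.
- crate_shoulder (a point): Grey crate with a carrying bar, loose, 350 g, empty: body 228 mm long (x) x 128 mm wide (y), with a tapered foot below that is 18 mm high and fits the open crate's mouth with 1.5 mm play. The point is the centre of the shoulder, 18 mm above the crate's underside; seated, the shoulder lies on the rim and this point coincides with the mouth's point, the long sides being parallel (either way round). Walls rise to 50 mm above this point.
- crate_bar (a point): The middle of that crate's carrying bar: 14 x 14 mm section, runs along the crate's y (its width) for 128 mm over the middle, its centre 100 mm above the crate's underside (82 mm above its shoulder). Free underneath.
- cup_wide (a point): Centre of the inner floor of the wide cup inside the carrying crate, 27 mm above the crate's underside and 62 mm from the bar towards the crate's -x: conical dish, 48 mm dia at its floor, 76 mm at its mouth 24 mm above the floor, outside 84 mm dia.
- cup_narrow (a point): Centre of the inner floor of the narrow cup inside the carrying crate, 27 mm above the crate's underside and 62 mm from the bar towards its +x: conical dish, 37 mm dia at its floor, 62 mm at its mouth 22 mm above the floor, outside 70 mm dia.
- bulb_large_mid (a point): Large white reflector bulb standing face down on the shelf, 63 mm greatest dia, 104 mm tall, 70 g; the point is half-way up, 52 mm above its face; z points up. Its round metal bayonet cap (22 mm dia) is the topmost 30 mm and can be gripped; below it the neck is 24 mm dia. Two 1 mm pins on the cap can be ignored. The rounded face fits the wide cup: seated, it stands on the cup's floor with about 2 mm of side play.
- bulb_small_mid (a point): Small white reflector bulb standing face down on the shelf, 50 mm greatest dia, 86 mm tall, 45 g; the point is half-way up, 43 mm above its face; z points up. Its round metal bayonet cap (22 mm dia) is the topmost 30 mm; below it the neck is 23 mm dia. The rounded face fits the narrow cup: seated, it stands on the cup's floor with about 2 mm of side play.
- tin: Bystander, leave alone: small plain steel tin, upright, 42 dia x 50 tall, loose, shuffled among the bulbs.
- driver: Bystander, leave alone: screwdriver lying flat beyond the crates, loose.

How it is judged (in metres and radians):
On the way, in this order (a step that is already met when the one before it is completed fails the run):
1. the torch lies flat on the cork mat, let go (x of torch_mid in the frame of mat_top between -0.1 and 0.1 m and y of torch_mid in the frame of mat_top between -0.11 and 0.11 m and z of torch_mid in the frame of mat_top between 0.01 and 0.026 m and angle between torch_mid's own x axis and vertical between 1.4 and 1.75 rad and contact force between the fingers and torch below 0.05 N and linear speed of torch below 0.03 m/s), for 0.2 s.
2. the carrying crate is fully seated in the open crate's mouth, let go (horizontal distance between crate_shoulder and lower_mouth below 0.005 m and z of crate_shoulder in the frame of lower_mouth between -0.003 and 0.003 m and angle between crate_shoulder's own z axis and vertical below 0.03 rad and angle between the x axis of crate_shoulder and the x axis of lower_mouth, either way round below 0.06 rad and contact force between the fingers and crate below 0.05 N and linear speed of crate below 0.03 m/s), for 0.2 s.
3. a first bulb is seated in its cup, let go (((x of bulb_large_mid in the frame of cup_wide between -0.006 and 0.006 m and y of bulb_large_mid in the frame of cup_wide between -0.006 and 0.006 m and z of bulb_large_mid in the frame of cup_wide between 0.049 and 0.055 m and angle between bulb_large_mid's own z axis and vertical below 0.08 rad and contact force between the fingers and bulb_large below 0.05 N and linear speed of bulb_large below 0.03 m/s) or (x of bulb_small_mid in the frame of cup_narrow between -0.006 and 0.006 m and y of bulb_small_mid in the frame of cup_narrow between -0.006 and 0.006 m and z of bulb_small_mid in the frame of cup_narrow between 0.04 and 0.046 m and angle between bulb_small_mid's own z axis and vertical below 0.08 rad and contact force between the fingers and bulb_small below 0.05 N and linear speed of bulb_small below 0.03 m/s))), for 0.2 s.
4. both bulbs are seated in their cups, let go (x of bulb_large_mid in the frame of cup_wide between -0.006 and 0.006 m and y of bulb_large_mid in the frame of cup_wide between -0.006 and 0.006 m and z of bulb_large_mid in the frame of cup_wide between 0.049 and 0.055 m and angle between each of bulb_large_mid, bulb_small_mid's own z axis and vertical below 0.08 rad and contact force between the fingers and bulb_large below 0.05 N and linear speed of each of bulb_large, bulb_small below 0.03 m/s and x of bulb_small_mid in the frame of cup_narrow between -0.006 and 0.006 m and y of bulb_small_mid in the frame of cup_narrow between -0.006 and 0.006 m and z of bulb_small_mid in the frame of cup_narrow between 0.04 and 0.046 m and contact force between the fingers and bulb_small below 0.05 N), for 0.2 s.
At the end, for the whole second after the job is handed in: Torch flat, mid-barrel over the mat. Crate shoulder on the mouth within 3 mm in height, 5 mm sideways, 0.03 rad level, 0.06 rad square. Each bulb in its own cup within 6 mm of centre along x and y, 3 mm of seated height, 0.08 rad upright. All let go and at rest (all of step 1 and all of step 2 and all of step 4); the robot touches nothing.
It fails at once if a bulb, the crate or the torch is dropped (moves faster than 0.65 m/s while the fingers do not hold it, a fall of 2 cm) ((linear speed of bulb_large above 0.65 m/s and contact force between the fingers and bulb_large below 0.01 N) or (linear speed of bulb_small above 0.65 m/s and contact force between the fingers and bulb_small below 0.01 N) or (linear speed of crate above 0.65 m/s and contact force between the fingers and crate below 0.01 N) or (linear speed of torch above 0.65 m/s and contact force between the fingers and torch below 0.01 N)).
It fails at once if a bulb is tipped more than 0.7 rad (angle between any of bulb_large_mid, bulb_small_mid's own z axis and vertical above 0.7 rad).
It fails at once if a bystander is moved more than 3 cm (distance of any of tin, driver from where it was at the start of the episode above 0.03 m).
It also fails if it takes over 72 s, if anything falls off the work surface, if the arm or the gripper's body presses on something with over 40 N, if the wrist force passes 120 N, or if a joint passes its speed limit or range.

## Working session

There is one attempt and no reset: what is moved stays moved. The work goes in short steps, Python scripts to look and compute and a shell command to move; the robot and the scene stay as the last step left them, time stands still between calls to the robot, and variables do not carry over. Pictures are saved under pics/ and viewed, about 8 in all and at most 12, crops included, and the job is handed in when it is done.

```bash
ls; mkdir -p pics
cat > h.py <<'E'
import numpy as np, cv2, pickle
from bench import readout, snapshot, order
def snap(n,tag):
    s=snapshot(n); pickle.dump(s,open(f'pics/{tag}.pkl','wb')); cv2.imwrite(f'pics/{tag}.png',s['image'][:,:,::-1]); return s
def load(tag): return pickle.load(open(f'pics/{tag}.pkl','rb'))
def cloud(s):
    K=np.array([[s['fx'],0,s['cx']],[0,s['fy'],s['cy']],[0,0,1.]])
    v,u=np.mgrid[:420,:560]
    r=cv2.undistortPoints(np.stack([u,v],-1).reshape(-1,1,2).astype(float),K,np.array([s['k1'],0,0,0,0.])).reshape(420,560,2)
    z=s['range_z'].astype(float); P=np.dstack([r[...,0]*z,r[...,1]*z,z]); T=np.array(s['cam_to_world'])
    W=P@T[:3,:3].T+T[:3,3]; W[z==0]=np.nan; return W
E
python3 - <<'E'
from h import *
print(readout.state())
ims=[]
for n in['scene','side','wrist']:
    s=snap(n,n+'0'); print(n,np.round(s['cam_to_world'],3).tolist(),s['fx'],s['k1'])
E
```

```text
pics
{'time_s': 0.0, 'q': array([-6.04903668e+00,  2.81666951e+01,  8.93503558e+01,  5.32655336e-04,
        6.25482795e+01, -6.04949580e+00]), 'dq': array([ 0.02611501, -0.01380839,  0.05521578,  0.00440958, -0.03925241,
        0.14730059]), 'tau': array([-2.53899279e-04, -6.18447447e+01, -2.61596632e+01, -1.41405640e-04,
        4.01603000e-03, -9.44706159e-06]), 'tool_pos': array([6.24778783e-01, 6.35282768e-05, 2.30698723e-01]), 'orientation': array([[-3.65001199e-06,  9.99999358e-01, -1.13301167e-03],
       [ 9.99999992e-01,  3.79544867e-06,  1.28360797e-04],
       [ 1.28365015e-04, -1.13301120e-03, -9.99999350e-01]]), 'wrist_force': array([-0.59878098,  0.08188643, -0.5992349 ]), 'moment': array([-0.00116431, -0.00469667,  0.01589002]), 'gripper_width': 0.08574127775177727}
scene [[0.191, 0.825, -0.532, 1.047], [0.981, -0.153, 0.115, -0.139], [0.013, -0.544, -0.839, 0.846], [0.0, 0.0, 0.0, 1.0]] 391.6361160028447 -0.05547223057732473
side [[-0.679, -0.496, 0.541, -0.258], [-0.734, 0.449, -0.51, 0.76], [0.01, -0.743, -0.669, 1.122], [0.0, 0.0, 0.0, 1.0]] 540.2362663434504 -0.2017055588666046
wrist [[1.0, 0.0, -0.001, 0.625], [0.0, -0.948, -0.318, 0.083], [-0.001, 0.318, -0.948, 0.372], [0.0, 0.0, 0.0, 1.0]] 290.029693339132 -0.04015051881690148
```

View pics/scene0.png

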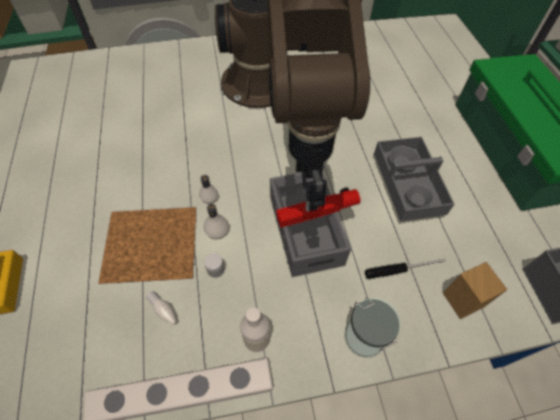

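View pics/side0.png

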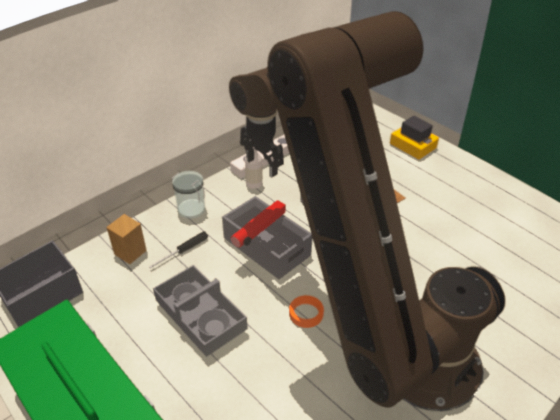

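Scene view: torch (318,207) lies across the open crate (310,225). The carrying crate is at (413,178), with its bar at about (418,163). The two bulbs are at (208,188) and (215,222), the tin at (214,263), the mat at (150,245) and the driver at (400,268). The side view shows both crates clearly.

```bash
cat > a.py <<'E'
from h import *
def fit(W,m,name,lo,hi):
    m=m&(W[...,2]>lo)&(W[...,2]<hi); P=W[m]; 
    c,sz,a=cv2.minAreaRect((P[:,:2]*1000).astype(np.float32)); print(name,len(P),np.round(c),np.round(sz),round(a,1),'z pct',np.round(np.nanpercentile(P[:,2],[5,50,95])*1000)); return P
for t in['scene0','side0']:
    s=load(t);W=cloud(s);im=s['image'].astype(int);R,G,B=im[...,0],im[...,1],im[...,2]
    red=(R>120)&(G<50)&(B<60)
    if t=='side0': v,u=np.mgrid[:420,:560]; red&=(u>225)&(u<292)&(v<250)
    P=fit(W,red,t+' torch',.07,.15)
    c=P.mean(0);U,S,V=np.linalg.svd(P-c,full_matrices=False);d=V[0];tt=(P-c)@d;print(' c',c,'d',d)
    for a in np.arange(-.12,.12,.02):
        q=P[(tt>a)&(tt<a+.02)]; 
        if len(q): n=np.array([-d[1],d[0]]);e=(q[:,:2]-c[:2])@n;print('  ',round(a,2),np.round(c+d*(a+.01),3)[:2],len(q),round(np.ptp(e)*1000),np.round(q[:,2].max()*1000))
    X,Y,Z=W[...,0],W[...,1],W[...,2]
    grey=(abs(R-B)<30)&(R<140)
    fit(W,grey&(X>.4)&(X<.75)&(Y>.12)&(Y<.33),t+' crate z60+',.06,.075)
    fit(W,grey&(X>.4)&(X<.75)&(Y>.12)&(Y<.33),t+' bar',.095,.12)
    fit(W,grey&(X>.45)&(X<.8)&(Y>-.1)&(Y<.1),t+' open rim',.078,.09)
    if t=='scene0':
        v,u=np.mgrid[:420,:560]
        for n,(a,b,l,k) in dict(b1=(198,175,218,203),b2=(200,205,230,238),tin=(203,253,224,276)).items():
            m=(u>a)&(u<l)&(v>b)&(v<k); fit(W,m,n,.015,.15); fit(W,m,n+'top',.07,.15) if n!='tin' else 0
        m=(u>95)&(u<205)&(v>200)&(v<290)&(R-B>45); fit(W,m,'mat',-.01,.015)
E
python3 a.py
python3 - <<'E'
from h import *
a=cv2.resize(load('scene0')['image'][120:290,185:460],None,fx=2.6,fy=2.6,interpolation=2)
cv2.imwrite('pics/crop0.png',a[:,:,::-1])
E
```

```text
scene0 torch 536 [583.  46.] [ 32. 191.] 7.0 z pct [112. 118. 122.]
 c [0.58820052 0.04182645 0.11734512] d [ 0.10794756 -0.99415259 -0.00282103]
   -0.12 [0.576 0.151] 1 0 121.0
   -0.1 [0.578 0.131] 111 32 124.0
   -0.08 [0.581 0.111] 97 31 123.0
   -0.04 [0.585 0.072] 39 11 121.0
   -0.02 [0.587 0.052] 11 9 119.0
   0.02 [0.591 0.012] 7 11 119.0
   0.04 [ 0.594 -0.008] 92 25 121.0
   0.06 [ 0.596 -0.028] 119 32 121.0
   0.08 [ 0.598 -0.048] 59 30 120.0
scene0 crate z60+ 260 [513. 268.] [217.  66.] 15.7 z pct [60. 66. 69.]
scene0 bar 177 [511. 223.] [ 31. 218.] 13.3 z pct [ 97. 105. 108.]
scene0 open rim 997 [576.  20.] [234. 143.] 2.7 z pct [79. 84. 87.]
b1 345 [ 444. -200.] [35. 49.] 7.0 z pct [19. 40. 85.]
b1top 71 [ 437. -200.] [21. 19.] 82.3 z pct [74. 84. 87.]
b2 541 [ 544. -190.] [49. 60.] 13.6 z pct [ 22.  46. 102.]
b2top 127 [ 541. -191.] [23. 17.] 77.5 z pct [ 72.  96. 104.]
tin 342 [ 646. -204.] [40. 39.] 80.4 z pct [21. 49. 52.]
mat 6399 [ 543. -358.] [222. 205.] 83.5 z pct [1. 4. 6.]
side0 torch 578 [576.  49.] [ 35. 178.] 7.7 z pct [ 96. 116. 121.]
 c [0.57189668 0.03662129 0.11272347] d [-0.13915725  0.99020598  0.01128585]
   -0.08 [ 0.582 -0.033] 56 29 122.0
   -0.06 [ 0.579 -0.013] 69 30 123.0
   -0.04 [0.576 0.007] 84 35 123.0
   -0.02 [0.573 0.027] 76 32 123.0
   0.0 [0.571 0.047] 85 30 124.0
   0.02 [0.568 0.066] 82 29 122.0
   0.04 [0.565 0.086] 79 30 123.0
   0.06 [0.562 0.106] 41 28 123.0
   0.08 [0.559 0.126] 5 5 118.0
   0.1 [0.557 0.146] 1 0 107.0
side0 crate z60+ 148 [505. 298.] [ 66. 201.] 88.7 z pct [60. 64. 72.]
side0 bar 137 [508. 224.] [ 28. 215.] 14.8 z pct [ 96. 104. 112.]
side0 open rim 584 [572.  31.] [233. 137.] 2.2 z pct [79. 83. 87.]
```

View pics/crop0.png

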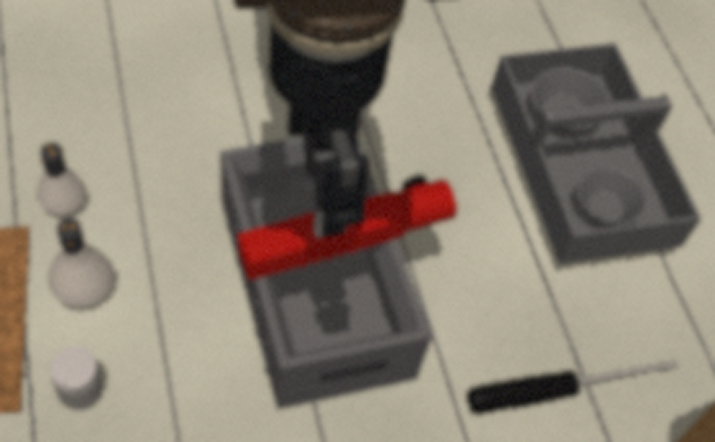

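View pics/wrist0.png

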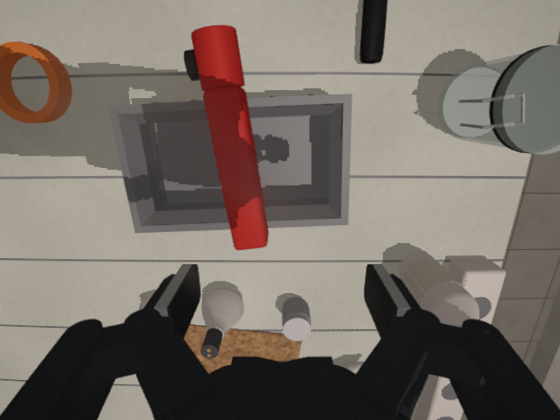

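The wrist view shows the torch head at the top (218,55), on the +y side, and its tail at (250,240). The crate rim corners are about (115,105), (350,97), (347,222) and (137,230). In the crop, the larger cup looks like the one nearer the robot.

```bash
cat > b.py <<'E'
from h import *
s=load('wrist0');W=cloud(s);im=s['image'].astype(int);R,G,B=im[...,0],im[...,1],im[...,2]
red=(R>90)&(G<60)&(B<60); Z=W[...,2]
v,u=np.mgrid[:420,:560]
m=red&(Z>.108)&(Z<.14)&(v<260); P=W[m]
for a in np.arange(-.06,.16,.015):
    q=P[(P[:,1]>a)&(P[:,1]<a+.015)]
    if len(q)>5: print(round(a+.0075,3),'x',np.round(np.percentile(q[:,0],[1,99])*1000),np.round((np.percentile(q[:,0],[1,99])).mean()*1000,1),'z',np.round(np.percentile(q[:,2],[50,98])*1000))
print('y range',P[:,1].min(),P[:,1].max())
m=(Z>.079)&(Z<.091)&~red&(v<240)&(abs(W[...,0]-.58)<.14)&(abs(W[...,1]-.02)<.1)
P=W[m];print('rim',cv2.minAreaRect((P[:,:2]*1000).astype(np.float32)),np.median(P[:,2]))
for s_,t in((load('scene0'),'s'),(load('side0'),'d')):
    W=cloud(s_);g=(abs(W[...,0]-.575)<.15)&(abs(W[...,1]-.02)<.1)&(W[...,2]>.081)&(W[...,2]<.089)
E
python3 b.py
```

```text
-0.038 x [577. 609.] 593.1 z [118. 119.]
-0.022 x [575. 608.] 591.3 z [118. 119.]
-0.008 x [573. 605.] 589.0 z [118. 119.]
0.008 x [570. 604.] 586.9 z [118. 119.]
0.022 x [568. 602.] 584.8 z [118. 119.]
0.038 x [567. 599.] 583.1 z [118. 119.]
0.052 x [565. 597.] 581.0 z [118. 119.]
0.068 x [562. 596.] 579.0 z [118. 120.]
0.083 x [561. 593.] 577.0 z [118. 119.]
0.098 x [558. 592.] 575.0 z [118. 122.]
0.112 x [556. 590.] 573.0 z [120. 123.]
0.128 x [554. 588.] 571.0 z [120. 123.]
0.143 x [553. 586.] 569.5 z [119. 123.]
y range -0.04577082632492607 0.1476195719865689
rim ((575.9187622070312, 30.28064727783203), (233.18460083007812, 141.9535369873047), 2.031886577606201) 0.08368875468768522
```

```bash
python3 -m inch '[8.54,2,-2.1,2,0,0,0, 8.54,2,-2.1,3,0,0,0, 8.54,0,0,2,0,0,-0.6, 8.54,0,0,2.8,0,0,-0.65, 8.54,0,0,3,0,0,0, 8.54,0,0,2,0,0,0, 8.54,0,0,0,0,0,0, 0,0,0,0,0,0,0, 0,0,0,0,0,0,0, 0,0,0,0,0,0,0]' 40 && python3 -m inch '[0,0,0,0,0,0,0, 0,0,0,0,0,0,0, 0,0,0,0,0,0,0, 0,0,0,0,0,0,0, 0,0,0,0,0,0,0]'
```

```text
time_s: 1.15
tool_pos: [0.5835, 0.04, 0.0845]
orientation: [[-0.13, 0.991, 0.002], [0.991, 0.13, -0.0], [-0.0, 0.002, -1.0]]
wrist_force: [-1.0, 0.1, 0.1]
gripper_width: 0.0442
time_s: 1.65
tool_pos: [0.5834, 0.04, 0.0844]
orientation: [[-0.131, 0.991, 0.002], [0.991, 0.131, -0.0], [-0.0, 0.002, -1.0]]
wrist_force: [-1.2, 0.2, 6.7]
gripper_width: 0.0334
```

```bash
python3 -m inch '[5,0,0,0,0,0,0, 5,0,0,0,0,0,0, 5,0,0,-0.6,0,0,0, 3,0,0,0,0,0,0, 0,0,0,0,0,0,0, 0,0,0,0,0,0,0, 0,0,0,0,0,0,0, 0,0,0,0,0,0,0, 0,0,0,-1,0,0,0, 0,0,0,-2,0,0,0]' 40 && python3 -m inch '[0,0,0,-3,0,0,0, 0,0,0,-2,0,0,0, 0,0,0,0,0,0,0]'
python3 - <<'E'
from h import *
snap('scene','scene1'); s=readout.state();print(s['gripper_width'],s['wrist_force'],s['moment'])
R=s['orientation'];print(R.T@(np.array([.54,-.363,s['tool_pos'][2]])-s['tool_pos'])*100)
E
```

```text
time_s: 2.65
tool_pos: [0.5823, 0.04, 0.1188]
orientation: [[-0.13, 0.991, -0.003], [0.991, 0.13, 0.0], [0.0, -0.003, -1.0]]
wrist_force: [0.5, 0.3, -1.6]
gripper_width: 0.0335
time_s: 2.95
tool_pos: [0.584, 0.04, 0.1722]
orientation: [[-0.131, 0.991, 0.005], [0.991, 0.131, -0.0], [-0.001, 0.005, -1.0]]
wrist_force: [0.9, 0.7, -1.8]
gripper_width: 0.0331
0.033234237773151966 [ 0.34917895  0.16916421 -2.01721244] [-0.0202247   0.03920556  0.0507526 ]
[-3.93909904e+01 -9.55413262e+00 -4.60353831e-03]
```

```bash
python3 -m inch '[0,-2,-0.5,0,0,0,0, 0,-4,-1,0,0,0,0, 0,-4.4,-1,0,0,0,0, 0,-4.5,-1.05,0,0,0,0, 0,-4.5,-1.05,0,0,0,0, 0,-4.5,-1.05,0,0,0,0, 0,-4.5,-1.05,0,0,0,0, 0,-4.5,-1.05,0,0,0,0, 0,-4,-1,0,0,0,0, 0,-2.5,-0.8,0,0,0,0]' && python3 -m inch '[0,0,0,0,0,0,0, 0,0,0,4,0,0,0, 0,0,0,4,0,0,0, 0,0,0,3,0,0,0, 0,0,0,2,0,0,0, 0,0,0,1,0,0,0, 0,0,0,0,0,0,0]'
python3 - <<'E'
from h import *
s=snap('scene','scene2'); W=cloud(s);im=s['image'].astype(int);R,G,B=im[...,0],im[...,1],im[...,2]
P=W[(R>110)&(G<50)&(B<60)&(W[...,2]>0)];print(np.round(P.min(0),3),np.round(P.max(0),3),readout.state()['tool_pos'])
E
```

```text
time_s: 4.0
tool_pos: [0.5386, -0.3657, 0.1675]
orientation: [[-0.129, 0.992, -0.002], [0.992, 0.129, 0.001], [0.001, -0.001, -1.0]]
wrist_force: [-1.1, 0.4, -1.8]
gripper_width: 0.0335
time_s: 4.7
tool_pos: [0.5392, -0.3619, 0.0276]
orientation: [[-0.131, 0.991, -0.002], [0.991, 0.131, 0.002], [0.002, -0.002, -1.0]]
wrist_force: [-0.1, -0.3, -2.1]
gripper_width: 0.0329
[ 0.512 -0.445  0.031] [ 0.601 -0.256  0.13 ] [ 0.53978673 -0.36247447  0.02896595]
```

View pics/scene2.png

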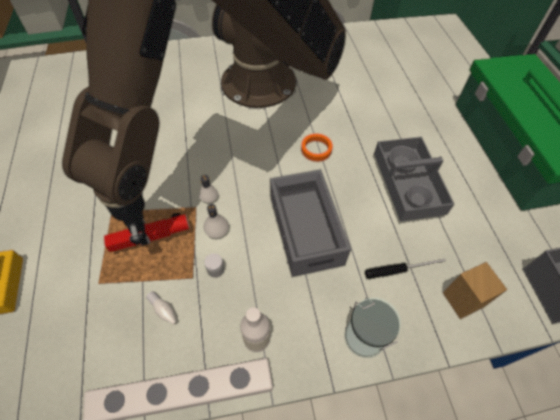

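Torch held horizontally over the mat, from (105,240) to (187,222), well clear of the bulbs. Lowering it.

```bash
python3 -m inch '[0,0,0,0.8,0,0,0, 0,0,0,0.6,0,0,0, 0,0,0,0.25,0,0,0, 0,0,0,0.15,0,0,0, 0,0,0,0.1,0,0,0, 0,0,0,0,0,0,0, 0,0,0,0,0,0,0]'
```

```text
time_s: 5.45
tool_pos: [0.5399, -0.3631, 0.0105]
orientation: [[-0.13, 0.991, 0.0], [0.991, 0.13, -0.0], [-0.0, 0.0, -1.0]]
wrist_force: [0.9, 0.1, -2.0]
gripper_width: 0.0332
```

```bash
python3 -m inch '[0,0,0,0.1,0,0,0, 0,0,0,0.1,0,0,0, 0,0,0,0,0,0,0, 0,0,0,0,0,0,0]'
```

```text
time_s: 5.85
tool_pos: [0.5399, -0.3632, 0.0091]
orientation: [[-0.131, 0.991, 0.001], [0.991, 0.131, -0.0], [-0.001, 0.001, -1.0]]
wrist_force: [-1.9, 2.5, 6.7]
gripper_width: 0.0334
```

```bash
python3 -m inch '[8.54,0,0,0,0,0,0, 8.54,0,0,0,0,0,0, 8.54,0,0,0,0,0,0, 8.54,0,0,0,0,0,0, 8.54,0,0,-1,0,0,0, 8.54,0,0,-3,0,0,0, 8.54,0,0,-5,0,0,0, 8.54,0,0,-5,0,0,0, 8.54,2,0,-5,0,0,0, 8.54,4,0,-4,0,0,0]' && python3 -m inch '[8.54,3,0,-2,0,0,0.6, 8.54,3,0,0,0,0,0.65, 8.54,0,0,0,0,0,0, 8.54,0,0,0,0,0,0]'
python3 - <<'E'
from h import *
s=snap('wrist','wrist3'); 
s=readout.state();print(s['wrist_force'])
R=s['orientation'];print(R.T@(np.array([.51,.13,.25])-s['tool_pos'])*100)
E
```

```text
time_s: 6.85
tool_pos: [0.5328, -0.3106, 0.2337]
orientation: [[-0.129, 0.992, 0.003], [0.992, 0.129, -0.002], [-0.003, 0.003, -1.0]]
wrist_force: [0.5, 0.2, 0.2]
gripper_width: 0.0855
time_s: 7.25
tool_pos: [0.5268, -0.2497, 0.2509]
orientation: [[-0.002, 1.0, 0.001], [1.0, 0.002, -0.001], [-0.001, 0.001, -1.0]]
wrist_force: [0.0, -0.2, -0.4]
gripper_width: 0.0855
[ 0.23707698 -0.71391508 -0.81900641]
[ 3.80343240e+01 -1.63761781e+00  2.42284042e-02]
```

View pics/wrist3.png

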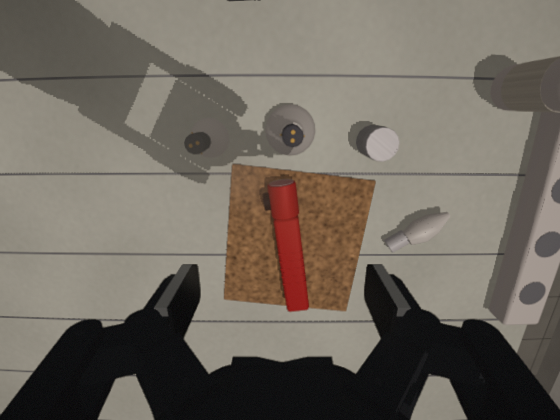

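The torch lies flat on the mat, mid-barrel at about (289,248). The large bulb's cap is at (291,134), the small one's at (197,141) and the tin's at (378,142), all undisturbed.

```bash
python3 -m inch '[8.54,2.5,-0.2,0,0,0,0, 8.54,4,-0.2,0,0,0,0, 8.54,4.5,-0.2,0,0,0,0, 8.54,4.5,-0.2,0,0,0,0, 8.54,4.5,-0.2,0,0,0,0, 8.54,4.5,-0.2,0,0,0,0, 8.54,4.5,-0.2,0,0,0,0, 8.54,4.5,-0.2,0,0,0,0, 8.54,3,0,0,0,0,0, 8.54,1.5,0,0,0,0,0]' && python3 -m inch '[8.54,0,0,0,0,0,0, 8.54,0,0,0,0,0,0]'
cat > c.py <<'E'
from h import *
s=load('wrist3');W=cloud(s);im=s['image'].astype(int);R,G,B=im[...,0],im[...,1],im[...,2]
v,u=np.mgrid[:420,:560]
for n,(a,b,r,z0) in dict(large=(291,134,30,.1),small=(197,141,20,.08),tin=(378,142,20,.045)).items():
    m=(np.hypot(u-a,v-b)<r)
    zs=W[...,2][m]; top=np.nanpercentile(zs,97); P=W[m&(W[...,2]>top-.006)]
    print(n,'top',round(top,4),'xy',np.round(P.mean(0),4),'n',len(P),cv2.minEnclosingCircle((P[:,:2]*1000).astype(np.float32)))
    P=W[m&(W[...,2]>.015)];print('   body',cv2.minEnclosingCircle((P[:,:2]*1000).astype(np.float32)))
P=W[(R>90)&(G<60)&(B<60)&(W[...,2]>.0)];print('torch',P.min(0),P.max(0),np.percentile(P[:,2],[50,90]))
m=(u>200)&(u<390)&(v>150)&(v<330)&(R-B>35)&(W[...,2]<.012)&(W[...,2]>0);print('mat',cv2.minAreaRect((W[m][:,:2]*1000).astype(np.float32)),np.median(W[m][:,2]))
s=snap('wrist','wrist4');W=cloud(s);np.save('pics/W4.npy',W)
def rect(m,n):
    P=W[m]; print(n,len(P),cv2.minAreaRect((P[:,:2]*1000).astype(np.float32)),np.round(np.percentile(P[:,2],[5,50,95]),4))
X,Y,Z=W[...,0],W[...,1],W[...,2]; C=(X>.37)&(X<.66)&(Y>.12)&(Y<.34)
rect(C&(Z>.06)&(Z<.073),'walltop'); rect(C&(Z>.1)&(Z<.112),'bar')
rect((abs(X-.576)<.14)&(abs(Y-.02)<.085)&(Z>.078)&(Z<.092)&(Y<.11),'openrim')
s=readout.state();print(s['tool_pos'])
E
python3 c.py
```

```text
time_s: 8.3
tool_pos: [0.5111, 0.1315, 0.2498]
orientation: [[-0.002, 1.0, -0.0], [1.0, 0.002, 0.0], [0.0, -0.0, -1.0]]
wrist_force: [0.5, -0.8, 0.5]
gripper_width: 0.0854
time_s: 8.5
tool_pos: [0.5111, 0.1291, 0.2498]
orientation: [[0.0, 1.0, -0.001], [1.0, -0.0, -0.0], [-0.0, -0.001, -1.0]]
wrist_force: [0.7, -0.6, -0.5]
gripper_width: 0.0855
large top 0.1036 xy [ 0.5363 -0.19    0.1029] n 374 ((536.3828125, -189.87913513183594), 10.793609619140625)
   body ((536.2118530273438, -190.0381622314453), 31.239316940307617)
small top 0.086 xy [ 0.4351 -0.1998  0.0849] n 360 ((434.4090881347656, -200.0753173828125), 11.095133781433105)
   body ((427.3397216796875, -201.09451293945312), 22.332429885864258)
tin top 0.0504 xy [ 0.6436 -0.2037  0.0491] n 877 ((644.347900390625, -204.1189727783203), 20.082304000854492)
   body ((643.5055541992188, -203.45465087890625), 21.075834274291992)
torch [ 0.50861223 -0.44687535  0.00143953] [ 0.56679203 -0.25407941  0.04327251] [0.03660423 0.0393409 ]
mat ((544.8359375, -356.28765869140625), (221.48187255859375, 199.33599853515625), 83.14539337158203) 0.0027051109103577997
walltop 1861 ((492.672607421875, 292.394775390625), (55.43340301513672, 229.49671936035156), 88.51564025878906) [0.0613 0.0668 0.0685]
bar 816 ((492.9553527832031, 284.6195068359375), (38.8967399597168, 14.31326675415039), 87.53502655029297) [0.1037 0.106  0.1073]
openrim 4743 ((576.1734008789062, 27.632335662841797), (232.91580200195312, 134.5002899169922), 2.5214734077453613) [0.0788 0.0834 0.0847]
[0.51108663 0.12876704 0.24987396]
```

View pics/wrist4.png

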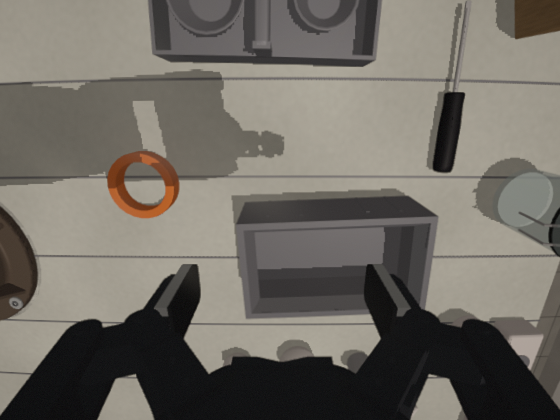

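The carrying crate is only partly in view: top centre, near-side edge from (155,55) to (375,60), wide cup on the left at (205,5). The open crate is fully visible. I'll move 12 cm farther in +y and look again.

```bash
python3 -m inch '[8.54,2,-0.5,0,0,0,0, 8.54,4,-0.7,0,0,0,0, 8.54,4,-0.5,0,0,0,0, 8.54,2,0,0,0,0,0, 8.54,0,0,0,0,0,0, 8.54,0,0,0,0,0,0]'
cat > d.py <<'E'
from h import *
s=snap('wrist','wrist5');W=cloud(s)
X,Y,Z=W[...,0],W[...,1],W[...,2]; C=(X>.34)&(X<.64)&(Y>.2)&(Y<.45)
def rect(m,n):
    P=W[m]; print(n,len(P),cv2.minAreaRect((P[:,:2]*1000).astype(np.float32)),np.round(np.percentile(P[:,2],[5,50,95]),4))
rect(C&(Z>.063)&(Z<.073),'walltop'); rect(C&(Z>.1)&(Z<.112),'bar')
rect((abs(X-.576)<.14)&(abs(Y-.02)<.085)&(Z>.078)&(Z<.092)&(Y<.11),'openrim')
print(readout.state()['tool_pos'])
E
python3 d.py
```

```text
time_s: 9.15
tool_pos: [0.4941, 0.2489, 0.2499]
orientation: [[0.0, 1.0, -0.0], [1.0, -0.0, -0.0], [-0.0, -0.0, -1.0]]
wrist_force: [0.6, -0.1, -1.5]
gripper_width: 0.0851
walltop 2976 ((493.84429931640625, 329.625244140625), (128.45530700683594, 229.4074249267578), 88.55648803710938) [0.0642 0.0668 0.0683]
bar 2123 ((493.7543029785156, 329.3984375), (126.99787902832031, 15.292566299438477), 88.60835266113281) [0.1039 0.1058 0.1072]
openrim 1398 ((575.2188110351562, 52.285240173339844), (232.76419067382812, 85.3354263305664), 2.6172077655792236) [0.0786 0.0834 0.0847]
[0.4941077  0.24865633 0.24998429]
```

View pics/wrist5.png

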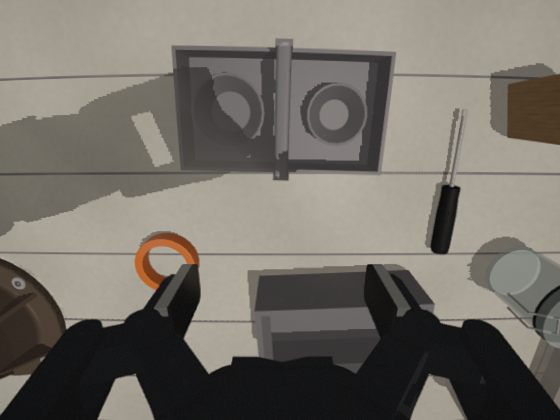

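The bar runs from (284,40) to (281,180). The two cups are at (232,108), partly in shadow, and (335,113). I'll check the cup sizes by depth.

Run:
```python
from h import *
s=load('wrist5');W=cloud(s);a=np.radians(-1.42);R=np.array([[np.cos(a),-np.sin(a)],[np.sin(a),np.cos(a)]])
L=(W[...,:2]-[.4938,.3295])@R; Z=W[...,2]
for sg in(-1,1):
    m=(abs(L[...,0]-sg*.062)<.048)&(abs(L[...,1])<.055)&(Z>.044)&(Z<.058)
    P=L[m]*1000; print(sg,m.sum(),P.min(0),P.max(0),np.median(Z[m]),cv2.minEnclosingCircle(P.astype(np.float32)))
s=readout.state();print(s['orientation'].T@(np.array([.4938,.3295,.081])-s['tool_pos'])*100)
```

```text
-1 1603 [-109.99812451  -54.53920729] [-21.2042455   54.42214683] 0.04899143832221625 ((-82.25540161132812, -0.04878111183643341), 61.1029052734375)
1 1055 [ 28.07383082 -54.9382416 ] [109.99795249  48.12302642] 0.04742222973426269 ((84.87672424316406, -3.3314921855926514), 57.234649658203125)
[ 8.09067449 -0.03714843 16.89539671]
```

```bash
python3 -m inch '[8.54,2,0,1,0,0,0.24, 8.54,3,0,2,0,0,0, 8.54,2,0,3,0,0,0, 8.54,1.1,0,3,0,0,0, 8.54,0,0,3,0,0,0, 8.54,0,0,2.5,0,0,0, 8.54,0,0,1.6,0,0,0, 8.54,0,0,0.8,0,0,0, 4,0,0,0,0,0,0, 0,0,0,0,0,0,0]' 60 && python3 -m inch '[0,0,0,0,0,0,0, 0,0,0,0,0,0,0, 0,0,0,0,0,0,0, 0,0,0,0,0,0,0, 0,0,0,0,0,0,0, 0,0,0,0,0,0,0, 0,0,0,0,0,0,0]'
```

```text
time_s: 10.2
tool_pos: [0.4959, 0.3306, 0.0819]
orientation: [[0.026, 1.0, 0.001], [1.0, -0.026, 0.0], [0.0, 0.001, -1.0]]
wrist_force: [-0.2, -0.5, 0.1]
gripper_width: 0.059
time_s: 10.9
tool_pos: [0.4954, 0.3311, 0.0818]
orientation: [[0.025, 1.0, 0.001], [1.0, -0.025, 0.0], [0.0, 0.001, -1.0]]
wrist_force: [-1.3, -1.1, 5.7]
gripper_width: 0.0133
```

```bash
python3 -m inch '[0,0,0,-0.5,0,0,0, 0,0,0,-1.5,0,0,0, 0,0,0,-2.5,0,0,0, 0,0,0,-3,0,0,0, 0,0,0,-3,0,0,0, 0,0,0,-1.5,0,0,0, 0,0,0,0,0,0,0]'
cat > e.py <<'E'
from h import *
from scipy.optimize import least_squares
def rim(tag,c0,yaw0,h=(.116,.066),zr=(.079,.089),d=.012,wid=.008):
    W=cloud(load(tag));Z=W[...,2]
    a=np.radians(yaw0);R=np.array([[np.cos(a),-np.sin(a)],[np.sin(a),np.cos(a)]]);L=(W[...,:2]-c0)@R
    m=(Z>zr[0])&(Z<zr[1])&(abs(L[...,0])<h[0]+d)&(abs(L[...,1])<h[1]+d)&((abs(L[...,0])>h[0]-wid-d)|(abs(L[...,1])>h[1]-wid-d))
    P=L[m]
    def res(p):
        b=p[2];Q=(P-p[:2])@np.array([[np.cos(b),-np.sin(b)],[np.sin(b),np.cos(b)]])
        dx=abs(Q[:,0])-h[0];dy=abs(Q[:,1])-h[1]
        out=np.maximum(dx,dy); return np.where(out>0,out,np.maximum(-wid-out,0))*1000  # distance outside the rim band
    r=least_squares(res,[0,0,0],loss='soft_l1',x_scale=[.001,.001,.01],diff_step=1e-4)
    print(tag,len(P),'c',np.round(np.array(c0)+R@r.x[:2],4),'yaw',round(yaw0+np.degrees(r.x[2]),2),'cost',round(r.cost/len(P),3),'z',np.median(Z[m]))
if __name__=='__main__':
    for t in['wrist0','wrist4','scene2','scene1']: rim(t,(.576,.028),2.5)
    rim('wrist5',(.4938,.3295),-1.4,(.114,.064),(.063,.073))
    rim('scene2',(.4938,.3295),-1.4,(.114,.064),(.063,.073))
    s=readout.state();print(s['tool_pos'],s['wrist_force'],s['moment'])
E
python3 e.py
```

```text
time_s: 11.6
tool_pos: [0.4958, 0.3314, 0.2033]
orientation: [[0.025, 1.0, 0.003], [1.0, -0.025, 0.002], [0.002, 0.003, -1.0]]
wrist_force: [0.2, -0.4, -3.3]
gripper_width: 0.013
wrist0 7015 c [0.5766 0.028 ] yaw 2.4 cost 0.305 z 0.08368517438562889
wrist4 4450 c [0.5759 0.0287] yaw 2.26 cost 0.149 z 0.08343484712751212
scene2 1308 c [0.5773 0.0245] yaw 2.44 cost 0.29 z 0.08376331894415628
scene1 1094 c [0.5773 0.0246] yaw 2.49 cost 0.297 z 0.08384839553997403
wrist5 2976 c [0.4939 0.3296] yaw -1.42 cost 0.001 z 0.06684320404772762
scene2 501 c [0.4952 0.3272] yaw -1.59 cost 0.05 z 0.06642470754919239
[0.49580357 0.33139966 0.20327188] [ 0.17705824 -0.37307529 -3.3435487 ] [-0.00518041  0.03539256 -0.00621585]
```

```bash
python3 -m inch '[0,-1.5,0.4,0,0,0,0, 0,-3,0.9,0,0,0,0, 0,-4,1.2,0,0,0,0, 0,-4.5,1.3,0,0,0,0, 0,-4.5,1.3,0,0,0,0, 0,-4.5,1.3,0,0,0,0, 0,-4,1.2,0,0,0,0, 0,-2.5,0.8,0,0,0,0, 0,-1.5,0.5,0,0,0,0, 0,0,0,0,0,0,-0.64]' && python3 -m inch '[0,0,0,1,0,0,0, 0,0,0,1,0,0,0, 0,0,0,0,0,0,0, 0,0,0,0,0,0,0]'
cat > f.py <<'E'
from h import *; from e import rim
import sys; k=sys.argv[1]
p=readout.state()['tool_pos'];print(p)
for n in('scene','side'):
    snap(n,n+k); rim(n+k,(.577,.027),2.4); rim(n+k,(.577,.028),2.4,(.114,.064),(p[2]-.0195,p[2]-.009))
E
python3 f.py A
```

```text
time_s: 12.6
tool_pos: [0.5767, 0.0268, 0.1999]
orientation: [[-0.04, 0.999, -0.002], [0.999, 0.04, -0.0], [-0.0, -0.002, -1.0]]
wrist_force: [-0.3, -0.2, -2.8]
gripper_width: 0.0128
time_s: 13.0
tool_pos: [0.5765, 0.0294, 0.1805]
orientation: [[-0.042, 0.999, -0.001], [0.999, 0.042, 0.0], [0.0, -0.001, -1.0]]
wrist_force: [-0.4, 1.2, -2.9]
gripper_width: 0.0128
[0.57646079 0.02943168 0.18046892]
sceneA 584 c [0.5752 0.025 ] yaw 2.42 cost 0.061 z 0.08424536677777805
sceneA 597 c [0.5762 0.0247] yaw 2.48 cost 0.003 z 0.16538080991169068
sideA 421 c [0.5741 0.0285] yaw 2.63 cost 0.178 z 0.08337723955467502
sideA 406 c [0.5743 0.0285] yaw 2.62 cost 0.096 z 0.1651973973439923
```

```bash
python3 -m inch '[0,0,0,0.8,0,0,0, 0,0,0,0.6,0,0,0, 0,0,0,0.5,0,0,0, 0,0,0,0.4,0,0,0, 0,0,0,0.3,0,0,0, 0,0,0,0,0,0,0]' && python3 -m inch '[0,0,0,0.2,0,0,0, 0,0,0,0.1,0,0,0, 0,0,0,0,0,0,0]'&& python3 -m inch '[0,0,0,0.1,0,0,0, 0,0,0,0.1,0,0,0, 0,0,0,0,0,0,0]'
```

```text
time_s: 13.7
tool_pos: [0.5766, 0.0289, 0.1546]
orientation: [[-0.042, 0.999, -0.001], [0.999, 0.042, -0.0], [0.0, -0.001, -1.0]]
wrist_force: [0.3, 0.1, -2.1]
gripper_width: 0.0128
time_s: 14.0
tool_pos: [0.5767, 0.0289, 0.1521]
orientation: [[-0.042, 0.999, 0.0], [0.999, 0.042, 0.0], [0.0, 0.0, -1.0]]
wrist_force: [-0.3, 0.4, -3.6]
gripper_width: 0.013
time_s: 14.3
tool_pos: [0.5767, 0.0289, 0.15]
orientation: [[-0.042, 0.999, -0.0], [0.999, 0.042, 0.0], [0.0, -0.0, -1.0]]
wrist_force: [0.4, -0.5, -2.5]
gripper_width: 0.0129
```

Nearly home, and the force is still only the crate's weight. Two more mm.

```bash
python3 -m inch '[0,0,0,0.1,0,0,0, 0,0,0,0.06,0,0,0, 0,0,0,0,0,0,0, 0,0,0,0,0,0,0]'
```

```text
time_s: 14.7
tool_pos: [0.5768, 0.0289, 0.1489]
orientation: [[-0.042, 0.999, 0.0], [0.999, 0.042, -0.0], [-0.0, 0.0, -1.0]]
wrist_force: [-2.4, -0.1, 4.3]
gripper_width: 0.0132
```

```bash
python3 -m inch '[8.54,0,0,0,0,0,0, 8.54,0,0,0,0,0,0, 8.54,0,0,0,0,0,0, 8.54,0,0,0,0,0,0, 8.54,0,0,-1,0,0,0, 8.54,0,0,-3,0,0,0, 8.54,0,0,-4,0,0,0, 8.54,-2,0,-4,0,0,0, 8.54,-4,0,-2,0,0,0, 8.54,-4,0,0,0,0,0]' && python3 -m inch '[8.54,0,0,0,0,0,0, 8.54,0,0,0,0,0,0]'
python3 - <<'E'
from h import *; from e import rim
p=readout.state()['tool_pos'];print(p)
for n in('scene','side','wrist'):
    k=n+'B';s=snap(n,k); W=cloud(s)
    rim(k,(.577,.028),2.4,(.114,.064),(.128,.14))
    L=W[...,:2]-[.577,.028];m=(W[...,2]>.16)&(W[...,2]<.18)&(abs(L[...,0])<.02)&(abs(L[...,1])<.07);print(' bar top z',np.median(W[...,2][m]),cv2.minAreaRect((W[m][:,:2]*1000).astype(np.float32)))
    m=(W[...,2]>.128)&(W[...,2]<.14)&(abs(L[...,0])<.12)&(abs(L[...,1])<.07);P=W[m];A=np.c_[P-[.577,.028,.135]];c=np.linalg.lstsq(np.c_[A[:,:2],np.ones(len(A))],A[:,2],rcond=None)[0];print(' wall-top plane slope',c[:2],'z',c[2]+.135)
E
```

```text
time_s: 15.7
tool_pos: [0.5817, -0.0718, 0.2929]
orientation: [[-0.044, 0.999, 0.006], [0.999, 0.044, -0.002], [-0.002, 0.006, -1.0]]
wrist_force: [0.0, -0.7, -0.7]
gripper_width: 0.0855
time_s: 15.9
tool_pos: [0.5807, -0.0716, 0.289]
orientation: [[-0.04, 0.999, 0.0], [0.999, 0.04, 0.0], [0.0, 0.0, -1.0]]
wrist_force: [-0.2, 0.0, -1.0]
gripper_width: 0.0853
[ 0.58071247 -0.07164857  0.2890108 ]
sceneB 667 c [0.5762 0.0241] yaw 2.43 cost 0.002 z 0.1336407799230751
 bar top z 0.17173583217184385 ((577.2862548828125, 23.91994857788086), (17.66984748840332, 128.01315307617188), 1.7620521783828735)
 wall-top plane slope [ 0.00378004 -0.00080853] z 0.13319189689668776
sideB 520 c [0.5747 0.0271] yaw 2.38 cost 0.125 z 0.13296842676647147
 bar top z 0.17156989106761333 ((574.186279296875, 27.030288696289062), (21.927698135375977, 133.39852905273438), 3.1855273246765137)
 wall-top plane slope [0.0003023  0.00133463] z 0.13286544102613757
wristB 4104 c [0.5764 0.027 ] yaw 2.18 cost 0.001 z 0.13379207883063313
 bar top z 0.17289587277729077 ((576.0502319335938, 27.175086975097656), (16.051969528198242, 127.9739990234375), 2.16703724861145)
 wall-top plane slope [-0.00023885 -0.00189437] z 0.13335462254634958
```

View pics/wristB.png

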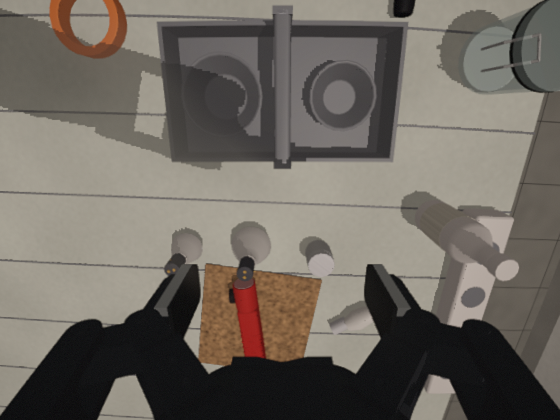

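The carrying crate is seated: its wall top matches the rim with the same ~1.3 mm depth bias, and it is level and square. In this view the wide cup is at (222,92) and the narrow one at (342,95), with the bulb caps at (246,268) and (176,264). Next, a second cap estimate.

```bash
python3 - <<'E'
from h import *
s=load('wristB');W=cloud(s)
for n,c,zl in(('large',(.536,-.19),.094),('small',(.435,-.2),.076)):
    m=(np.hypot(W[...,0]-c[0],W[...,1]-c[1])<.02)&(W[...,2]>zl)&(W[...,2]<zl+.015);P=W[m];print(n,m.sum(),P.mean(0),(P.max(0)+P.min(0))/2,np.ptp(P,axis=0))
for t in('wrist3',):
    W=cloud(load(t))
    for n,c,zl in(('large',(.536,-.19),.094),('small',(.435,-.2),.076)):
        m=(np.hypot(W[...,0]-c[0],W[...,1]-c[1])<.02)&(W[...,2]>zl)&(W[...,2]<zl+.015);P=W[m];print(n,m.sum(),P.mean(0),(P.max(0)+P.min(0))/2,np.ptp(P,axis=0))
E
python3 -m inch '[6,-2,-0.9,1,0,0,0, 6,-4,-1.5,2.5,0,0,0, 6,-3.5,-1.5,4,0,0,0, 6,-2.1,-1,4,0,0,0, 6,0,0,2.5,0,0,0, 6,0,0,0,0,0,0, 6,0,0,0,0,0,0]'
```

```text
large 241 [ 0.53662429 -0.18783839  0.10153487] [ 0.53706283 -0.18918566  0.09931705] [0.02313324 0.02239714 0.01044198]
small 188 [ 0.43454046 -0.19606398  0.08352114] [ 0.43440127 -0.19778254  0.08146583] [0.0209727  0.02084286 0.01082812]
large 380 [ 0.53627677 -0.1899408   0.10279514] [ 0.53664294 -0.1902256   0.09979129] [0.02400892 0.02030263 0.01133142]
small 386 [ 0.43551787 -0.19963893  0.0843752 ] [ 0.43464897 -0.20005981  0.08183085] [0.02182664 0.02332073 0.01160015]
time_s: 16.75
tool_pos: [0.5387, -0.1849, 0.1529]
orientation: [[-0.043, 0.999, 0.0], [0.999, 0.043, 0.0], [0.0, 0.0, -1.0]]
wrist_force: [0.3, 0.2, 0.3]
gripper_width: 0.0601
```

```bash
python3 -m inch '[6,-0.48,-0.23,0.5,0,0,0, 6,0,0,2,0,0,0, 6,0,0,2.5,0,0,0, 6,0,0,2,0,0,0, 6,0,0,1,0,0,0, 6,0,0,0.3,0,0,0, 6,0,0,0,0,0,0, 6,0,0,0,0,0,0]' && python3 -m inch '[3,0,0,0,0,0,0, 2.8,0,0,0,0,0,0, 2.6,0,0,0,0,0,0, 2.5,0,0,0,0,0,0, 2.4,0,0,0,0,0,0, 2.3,0,0,0,0,0,0, 2,0,0,0,0,0,0, 1,0,0,0,0,0,0, 0,0,0,0,0,0,0, 0,0,0,0,0,0,0]' 25
```

```text
time_s: 17.55
tool_pos: [0.5366, -0.1906, 0.0704]
orientation: [[-0.042, 0.999, 0.002], [0.999, 0.042, -0.001], [-0.001, 0.002, -1.0]]
wrist_force: [0.1, 0.5, -0.5]
gripper_width: 0.0598
time_s: 18.55
tool_pos: [0.5362, -0.1906, 0.0695]
orientation: [[-0.042, 0.999, 0.001], [0.999, 0.042, -0.0], [-0.0, 0.001, -1.0]]
wrist_force: [0.6, 0.3, 6.0]
gripper_width: 0.0224
```

```bash
python3 -m inch '[0,0,0,-1,0,0,0, 0,0,0,-3,0,0,0, 0,0,0,-4,0,0,0, 0,0,0,-4,0,0,0, 0,0,0,-3,0,0,0, 0,1.5,0,-2,0,0,0, 0,3,-0.2,0,0,0,0, 0,4,-0.3,0,0,0,0, 0,4,-0.3,0,0,0,0, 0,4,-0.3,0,0,0,0]' && python3 -m inch '[0,3,-0.16,0,0,0,0, 0,2,0,0,0,0,0, 0,0,0,0,0,0,0, 0,0,0,0,0,0,0]'
python3 - <<'E'
from h import *
for n in('scene','side'): snap(n,n+'C')
a=np.hstack([load('sceneC')['image'][120:290,240:400],load('sideC')['image'][120:290,200:360]])
cv2.imwrite('pics/C.png',cv2.resize(a,None,fx=2.5,fy=2.5,interpolation=2)[:,:,::-1]);s=readout.state();print(s['tool_pos'],s['wrist_force'])
E
```

```text
time_s: 19.55
tool_pos: [0.5172, -0.0247, 0.2396]
orientation: [[-0.041, 0.999, -0.001], [0.999, 0.041, 0.0], [0.0, -0.001, -1.0]]
wrist_force: [0.8, -0.2, -0.7]
gripper_width: 0.0225
time_s: 19.95
tool_pos: [0.5142, 0.0238, 0.2395]
orientation: [[-0.043, 0.999, -0.0], [0.999, 0.043, -0.0], [-0.0, -0.0, -1.0]]
wrist_force: [1.0, -0.4, -0.2]
gripper_width: 0.022
[0.51435281 0.02306527 0.23933205] [-0.2230897  -0.37520555 -1.03356487]
```

View pics/C.png

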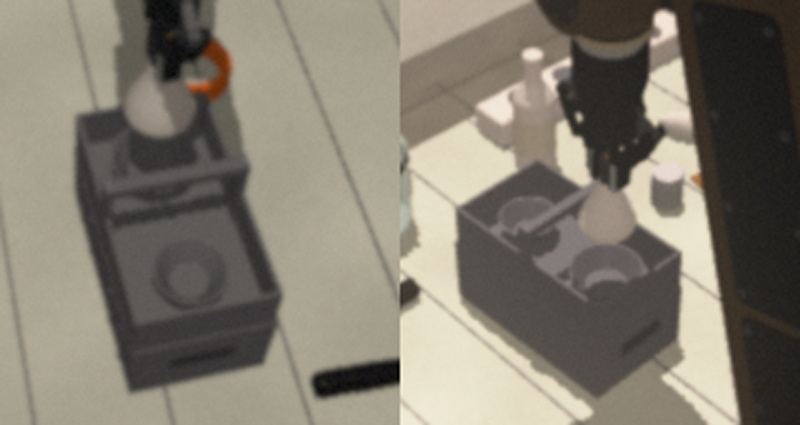

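The bulb hangs upright over the wide cup: (160,105) in the left half, and (608,215) above the cup at (607,270) in the right half.

```bash
python3 -m inch '[0,0.1,0,1,0,0,0, 0,0,0,2,0,0,0, 0,0,0,1.5,0,0,0, 0,0,0,1,0,0,0, 0,0,0,0.7,0,0,0, 0,0,0,0.5,0,0,0, 0,0,0,0.4,0,0,0, 0,0,0,0,0,0,0]' && python3 -m inch '[0,0,0,0.2,0,0,0, 0,0,0,0.1,0,0,0, 0,0,0,0,0,0,0]' && python3 -m inch '[0,0,0,0.1,0,0,0, 0,0,0,0.06,0,0,0, 0,0,0,0,0,0,0]'
```

```text
time_s: 20.85
tool_pos: [0.5144, 0.0248, 0.1681]
orientation: [[-0.042, 0.999, -0.0], [0.999, 0.042, -0.0], [-0.0, -0.0, -1.0]]
wrist_force: [0.5, 0.3, -0.8]
gripper_width: 0.0222
time_s: 21.15
tool_pos: [0.5144, 0.0248, 0.1654]
orientation: [[-0.042, 0.999, 0.0], [0.999, 0.042, -0.0], [-0.0, 0.0, -1.0]]
wrist_force: [0.7, 0.5, -0.4]
gripper_width: 0.0224
time_s: 21.45
tool_pos: [0.5145, 0.0247, 0.1638]
orientation: [[-0.042, 0.999, 0.0], [0.999, 0.042, -0.0], [-0.0, 0.0, -1.0]]
wrist_force: [-0.0, -1.0, 1.0]
gripper_width: 0.0225
```

```bash
python3 -m inch '[0,0,0,0.05,0,0,0, 0,0,0,0,0,0,0]' && python3 -m inch '[3,0,0,0,0,0,0, 4.5,0,0,0,0,0,0, 6,0,0,0,0,0,0, 6,0,0,0,0,0,0, 6,0,0,-1,0,0,0, 6,0,0,-3,0,0,0, 6,0,0,-4,0,0,0, 6,-2,0,-3,0,0,0, 6,-3,0,0,0,0,0, 6,-2,0,0,0,0,0]' && python3 -m inch '[6,0,0,0,0,0,0, 6,0,0,0,0,0,0]'
python3 - <<'E'
from h import *
s=snap('wrist','wristD');W=cloud(s)
for n,c,zl in(('large',(.5146,.0247),.188),('small',(.435,-.2),.076)):
    m=(np.hypot(W[...,0]-c[0],W[...,1]-c[1])<.02)&(W[...,2]>zl)&(W[...,2]<zl+.015);P=W[m];print(n,m.sum(),P.mean(0),(P.max(0)+P.min(0))/2,P.max(0))
s=readout.state();print(s['tool_pos'],s['orientation'].T@(np.array([.4346,-.199,.15])-s['tool_pos'])*100)
E
```

```text
time_s: 21.65
tool_pos: [0.5146, 0.0247, 0.1636]
orientation: [[-0.042, 0.999, 0.001], [0.999, 0.042, -0.0], [-0.0, 0.001, -1.0]]
wrist_force: [-0.7, -0.7, 4.6]
gripper_width: 0.0223
time_s: 22.65
tool_pos: [0.5175, -0.0463, 0.2751]
orientation: [[-0.042, 0.999, 0.003], [0.999, 0.042, -0.001], [-0.001, 0.003, -1.0]]
wrist_force: [0.3, 0.4, 0.4]
gripper_width: 0.06
time_s: 22.85
tool_pos: [0.5172, -0.0451, 0.2736]
orientation: [[-0.041, 0.999, 0.0], [0.999, 0.041, 0.0], [0.0, 0.0, -1.0]]
wrist_force: [-0.9, 0.7, 0.1]
gripper_width: 0.06
large 682 [0.51430335 0.02455825 0.19709971] [0.51416781 0.02433519 0.19395938] [0.52633794 0.03474349 0.19977578]<stdin>:4: RuntimeWarning: Mean of empty slice.
  ret = um.true_divide(
Traceback (most recent call last):
ValueError: zero-size array to reduction operation maximum which has no identity
```

View pics/wristD.png

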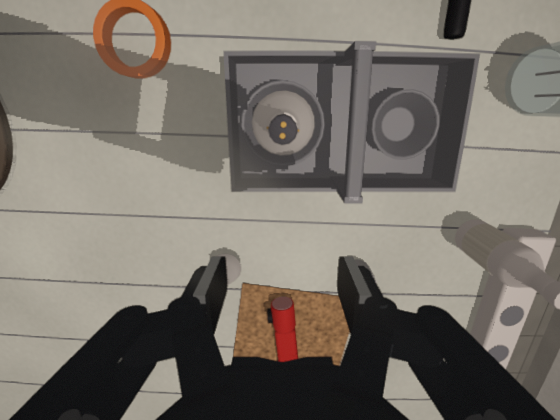

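The large bulb is seated upright in the wide cup. Its cap at (283,128) measures within 1 mm of the cup centre, with the top at 0.198–0.200 m against 0.198 expected. Now the small one.

```bash
python3 -m inch '[6,-2,-1.2,0.5,0,0,0, 6,-4,-2.2,1.5,0,0,0, 6,-4,-2.3,3,0,0,0, 6,-3,-2,4,0,0,0, 6,-2,-1.2,3.4,0,0,0, 6,0,0,0,0,0,0, 6,0,0,0,0,0,0]'
python3 - <<'E'
from h import *
s=readout.state();print(s['tool_pos'],s['orientation'].T@(np.array([.4346,-.199,.053])-s['tool_pos'])*100)
E
```

```text
time_s: 23.6
tool_pos: [0.4382, -0.1924, 0.1548]
orientation: [[-0.041, 0.999, -0.001], [0.999, 0.041, 0.001], [0.001, -0.001, -1.0]]
wrist_force: [0.5, 0.2, 0.5]
gripper_width: 0.0597
[ 0.43819988 -0.19235184  0.15482689] [-0.65711405 -0.3790932  10.18249557]
```

```bash
python3 -m inch '[6,-0.6,-0.35,0.5,0,0,0, 6,0,0,2.5,0,0,0, 6,0,0,3,0,0,0, 6,0,0,2.2,0,0,0, 6,0,0,1.2,0,0,0, 6,0,0,0.7,0,0,0, 6,0,0,0,0,0,0, 6,0,0,0,0,0,0]' && python3 -m inch '[3,0,0,0,0,0,0, 2.8,0,0,0,0,0,0, 2.6,0,0,0,0,0,0, 2.5,0,0,0,0,0,0, 2.4,0,0,0,0,0,0, 2.3,0,0,0,0,0,0, 2,0,0,0,0,0,0, 1,0,0,0,0,0,0, 0,0,0,0,0,0,0, 0,0,0,0,0,0,0]' 25
```

```text
time_s: 24.4
tool_pos: [0.4353, -0.1989, 0.0545]
orientation: [[-0.042, 0.999, 0.001], [0.999, 0.042, -0.001], [-0.001, 0.001, -1.0]]
wrist_force: [0.0, -0.0, 0.2]
gripper_width: 0.0603
time_s: 25.4
tool_pos: [0.4347, -0.199, 0.0539]
orientation: [[-0.042, 0.999, 0.0], [0.999, 0.042, -0.0], [-0.0, 0.0, -1.0]]
wrist_force: [-1.8, -0.8, 5.2]
gripper_width: 0.0212
```

```bash
python3 -m inch '[0,0,0,-1,0,0,0, 0,0,0,-3,0,0,0, 0,0,0,-4,0,0,0, 0,0,0,-4,0,0,0, 0,0,0,-4,0,0,0, 0,1,1.5,-2,0,0,0, 0,2,3,-1,0,0,0, 0,3,3.5,0,0,0,0, 0,3.5,3.5,0,0,0,0, 0,3.5,3.5,0,0,0,0]' && python3 -m inch '[0,3.5,3,0,0,0,0, 0,3,2,0,0,0,0, 0,2,1,0,0,0,0, 0,0,0,0,0,0,0, 0,0,0,0,0,0,0]'
python3 - <<'E'
from h import *
s=readout.state();print(s['tool_pos'],s['gripper_width'],s['orientation'].T@(np.array([.6386,.0297,.1479])-s['tool_pos'])*100)
for n in('scene','side'): snap(n,n+'E')
a=np.hstack([load('sceneE')['image'][120:290,240:400],load('sideE')['image'][120:290,200:360]])
cv2.imwrite('pics/E.png',cv2.resize(a,None,fx=2.5,fy=2.5,interpolation=2)[:,:,::-1])
E
```

```text
time_s: 26.4
tool_pos: [0.58, -0.0612, 0.2445]
orientation: [[-0.041, 0.999, 0.001], [0.999, 0.041, -0.0], [-0.0, 0.001, -1.0]]
wrist_force: [-0.3, -0.2, 0.0]
gripper_width: 0.021
time_s: 26.9
tool_pos: [0.6352, 0.0249, 0.2439]
orientation: [[-0.043, 0.999, -0.0], [0.999, 0.043, -0.0], [-0.0, -0.0, -1.0]]
wrist_force: [-0.3, -0.3, -0.0]
gripper_width: 0.0212
[0.63515236 0.02486896 0.24385259] 0.021186646235462243 [0.46886456 0.36987042 9.59502996]
```

View pics/E.png

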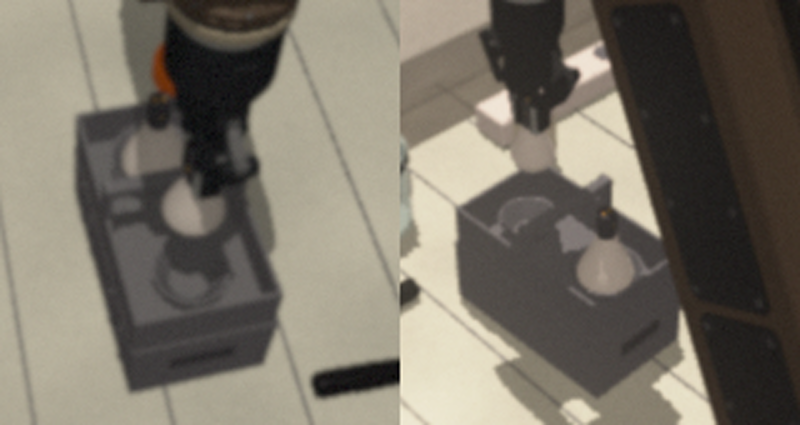

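The small bulb hangs upright (195,205 left; 535,150 right) over the narrow cup; the large one stays seated.

```bash
python3 -m inch '[0,0.47,0.37,0.5,0,0,0, 0,0,0,2,0,0,0, 0,0,0,2.5,0,0,0, 0,0,0,1.5,0,0,0, 0,0,0,1,0,0,0, 0,0,0,0.7,0,0,0, 0,0,0,0.5,0,0,0, 0,0,0,0.3,0,0,0, 0,0,0,0,0,0,0]' && python3 -m inch '[0,0,0,0.2,0,0,0, 0,0,0,0.1,0,0,0, 0,0,0,0,0,0,0]' && python3 -m inch '[0,0,0,0.1,0,0,0, 0,0,0,0.06,0,0,0, 0,0,0,0,0,0,0]'
```

```text
time_s: 27.9
tool_pos: [0.6391, 0.0295, 0.1539]
orientation: [[-0.042, 0.999, 0.0], [0.999, 0.042, -0.0], [-0.0, 0.0, -1.0]]
wrist_force: [0.1, -0.2, 0.5]
gripper_width: 0.0213
time_s: 28.2
tool_pos: [0.639, 0.0296, 0.1509]
orientation: [[-0.042, 0.999, 0.0], [0.999, 0.042, -0.0], [-0.0, 0.0, -1.0]]
wrist_force: [-0.6, 1.6, -0.7]
gripper_width: 0.0217
time_s: 28.5
tool_pos: [0.639, 0.0295, 0.1492]
orientation: [[-0.042, 0.999, 0.0], [0.999, 0.042, -0.0], [-0.0, 0.0, -1.0]]
wrist_force: [0.3, 0.1, -0.3]
gripper_width: 0.0213
```

```bash
python3 -m inch '[0,0,0,0.1,0,0,0, 0,0,0,0.06,0,0,0, 0,0,0,0,0,0,0]'
```

```text
time_s: 28.8
tool_pos: [0.6391, 0.0295, 0.1479]
orientation: [[-0.042, 0.999, 0.0], [0.999, 0.042, -0.0], [-0.0, 0.0, -1.0]]
wrist_force: [-1.1, -0.0, 3.7]
gripper_width: 0.0215
```

Contact at exactly the expected height. I'll release, back away and check.

```bash
python3 -m inch '[3,0,0,0,0,0,0, 4.5,0,0,0,0,0,0, 6,0,0,0,0,0,0, 6,0,0,0,0,0,0, 6,0,0,-1,0,0,0, 6,0,0,-3,0,0,0, 6,0,0,-4,0,0,0, 6,-2,0,-4,0,0,0, 6,-4,-2,0,0,0,0, 6,-3,-2,0,0,0,0]' && python3 -m inch '[6,0,0,0,0,0,0, 6,0,0,0,0,0,0, 6,0,0,0,0,0,0]'
python3 - <<'E'
from h import *; from e import rim
for n in('wrist','scene','side'):
    s=snap(n,n+'F');W=cloud(s)
    rim(n+'F',(.577,.028),2.4,(.114,.064),(.128,.14))
    for b,c,zl in(('large',(.5146,.0247),.186),('small',(.6386,.0297),.168)):
        m=(np.hypot(W[...,0]-c[0],W[...,1]-c[1])<.02)&(W[...,2]>zl)&(W[...,2]<zl+.02);P=W[m];print(b,m.sum(),P.mean(0),(P.max(0)+P.min(0))/2,P[:,2].max())
    if n=='scene':
        m=(np.hypot(W[...,0]-.644,W[...,1]+.204)<.03)&(W[...,2]>.04)&(W[...,2]<.06);print('tin',W[m].mean(0))
E
```

```text
time_s: 29.8
tool_pos: [0.6027, -0.0633, 0.2695]
orientation: [[-0.043, 0.999, 0.003], [0.999, 0.043, -0.001], [-0.001, 0.003, -1.0]]
wrist_force: [-0.3, 0.6, -0.0]
gripper_width: 0.0598
time_s: 30.1
tool_pos: [0.6032, -0.0615, 0.2679]
orientation: [[-0.042, 0.999, 0.001], [0.999, 0.042, 0.0], [0.0, 0.001, -1.0]]
wrist_force: [0.6, -0.2, 0.7]
gripper_width: 0.06
wristF 4748 c [0.5765 0.0272] yaw 2.46 cost 0.001 z 0.1337877003398155
large 919 [0.51611247 0.02452917 0.19618437] [0.51508404 0.02440535 0.19288664] 0.19972273680508465
small 733 [0.63814846 0.02868605 0.17852067] [0.63865445 0.0285984  0.17497065] 0.18190705849456804
sceneF 582 c [0.5767 0.0242] yaw 2.43 cost 0.003 z 0.13369071294729312
large 90 [0.51808565 0.0207934  0.19478746] [0.51658885 0.02143082 0.1927908 ] 0.19951765996408488
small 98 [0.64119331 0.02481577 0.17730824] [0.63971883 0.02578544 0.17493269] 0.18165456088818455
tin [ 0.64589195 -0.20417288  0.04915881]
sideF 497 c [0.5743 0.0272] yaw 2.3 cost 0.125 z 0.13288551732678622
large 59 [0.51001468 0.02653071 0.19452744] [0.5113526  0.02458323 0.19420696] 0.20226711508029505
small 50 [0.63405811 0.03093869 0.17683091] [0.63574578 0.0304052  0.17549597] 0.1823954357022961
```

```bash
python3 -c "
from bench import order
print(order.hand_in())"
```

```text
the job is handed in; nothing more can be done
None
```

The job is done and handed in at about 30 s on the robot's clock; the hand-in gave no verdict. The torch lies flat on the cork mat, the carrying crate is stacked in the open crate's mouth, and both bulbs stand face down in their cups. Everything is let go, and the arm had backed off about 7 cm above the tallest bulb.

My last checks, against where things should be:

| Item | Measured | Expected |
|---|---|---|
| Carrying crate centre (wrist camera) | (0.5765, 0.0272) m | (0.576, 0.028) m, within 1 mm |
| Crate yaw | 2.3–2.5° | 2.3–2.6° |
| Crate wall top | about 0.134 m | 0.135 m; the cameras read the open rim about 1.3 mm low too |
| Large bulb cap | within 1 mm of the wide cup centre (wrist), top about 0.198–0.200 m | 0.198 m |
| Small bulb cap | within about 1 mm of the narrow cup centre (wrist), top about 0.180–0.182 m | 0.180 m |
| Tin | within about 2 mm of its first position | unmoved |

- **Camera disagreement:** the scene and side cameras put these points 2 to 4 mm away from the wrist camera. The crate and bulbs shift mostly together, which fits calibration error.
- **Not checked:** the final wrist picture could not be viewed because the picture limit was reached, so the last check of the crate, bulbs and tin is from depth readings only. I did not measure the driver or re-measure the torch at the end. The torch was last seen flat on the mat before the second bulb was placed, and nothing went near it afterwards except that bulb's pick-up.

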